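Dock the light meter and hold the reference cell in the photometer's light path

ROBOT

A 7-joint arm with a two-finger parallel gripper is mounted at the origin on the work surface. World frame = base frame: x ahead of the robot, y to its left, z up, the work surface at z = 0. Lengths are in m, angles in degrees, forces in N, time in s.
With the tool pointing down it reaches from about 0.425 to 0.95 m from the base axis. Payload 4.7 kg.
Tool frame: the origin (TCP) lies at the very end of the fingers, on their centre line; the grasp point (between the pads) lies 19 mm behind it; z points along the fingers, y is the line along which they close (so a half turn about z gives the same grasp; the last joint's range is limited). The gripper opens to 87 mm and grips with 3 to 60 N. Pads are 19 mm wide; open, the fingers measure 117 mm over their backs; the gripper's body (75 mm by 190 mm) begins 51 mm behind the grasp point.
Start: joints at [69.849, 26.849, -2.785, 87.806, 1.381, 65.374, -4.715], TCP at [0.214, -0.64, 0.223] pointing down, gripper open.
Joint ranges: [-148.3, 148.3], [-19.14, 114.17], [-79.39, 73.82], [5.75, 140.21], [-59.74, 239.74], [12.07, 113.84], [-152.46, 152.46]. Speed limits (degrees/s): [147.25, 147.25, 180, 180, 180, 180, 180].

INTERFACE

Orientations are given as [roll, pitch, yaw] about the fixed x, y, z axes, in that order (R = Rz(yaw) Ry(pitch) Rx(roll)).
In Python, from station import bot gives the robot as it stands. Calls block until the motion is done:
- bot.move_ptp(position, orientation): joint-space move of the TCP to a pose.
- bot.move_l(position, orientation=None, velocity=0.15, until_force=None): straight line of the TCP; orientation=None keeps the orientation; velocity is the mean speed in m/s. With until_force (N) it stops when the force on the tool has changed by that much, and returns True; else False.
- bot.goto_joints(angles): joint-space move.
- bot.move_gripper(opening, grasp_force=None): finger opening in m; grasp_force is the grip in N (None keeps the last); returns when the fingers have stopped.
- bot.sleep(seconds).
- bot.ik(position, orientation): joint angles nearest the present ones, or None.
- bot.capture(name): name is "scene" or "top" or "wrist"; returns a dict with "frame" (420x560x3 uint8, red, green, blue), "range_z" (420x560 float32, m along the optical axis (not along the pixel's ray), 0 where there is no reading), "fovy" (degrees; the focal length in pixels is half the picture's height over the tangent of half this angle, whatever the lens; pixels are square), "cx", "cy" (the principal point, pixels), "T" (4x4, takes a point from camera to world coordinates). Camera axes: x right, y down, z forward; pixel columns grow to the right and rows downward; lengths in m; the calibration is good to about 2 mm. The wrist camera is an equidistant fisheye: a pixel r from the principal point sees the ray r / f radians off the axis. A picture is of the moment at which its call begins.
A pose or a line that the arm cannot do raises bot.PlanningError and nothing moves.
- bot.hand_in(): hands the job in; it is judged then, once.
Readings, each from a call of its own:
- bot.read_t(): time.
- bot.read_joint_pos(): joint angles.
- bot.read_qd(): joint speeds.
- bot.read_effort(): joint torques, N m.
- bot.read_eef_pos(): TCP position.
- bot.read_orientation(): TCP orientation.
- bot.read_wrist_force(): force on the tool from outside, world axes, zero at the start.
- bot.read_moment(): the same for the moment, N m.
- bot.read_width(): finger opening in m.
- bot.read_gripper_force(): force on a finger pad.
Only numpy, scipy, OpenCV 4.12 (cv2) and the standard library are available. Lean on these libraries where they do the work, as an engineer would, in place of code of your own. Each camera call takes 0.05 s, during which the arm holds its last target. There are 200 camera calls.

TASK

Get the bench photometer ready and take a reference reading by hand: first lower the loose light meter gently into its cradle on the metal base plate, its window facing the lamp, so that it sits flat, square and fully home, and let go of it. Then draw the one stoppered glass cell out of the wooden block with the fingers on its two frosted sides only, never on the clear faces, and finish while holding it, upright and still, in the light path about midway between lamp and meter, so that the light passes squarely through the middle of both clear faces. Do not knock the glass against the photometer or the meter, and leave the open cells and everything else on the bench where they are.

Things in the scene. Friction and masses are not known exactly. Their poses are not given: they have to be found in the camera images.
- photometer: Bench photometer, fixed: aluminium plate 250 x 110 x 12 mm with a grid of small holes. Origin: centre of the plate's underside, z up, x along the light path. Lamp at the +x end, black cradle for the meter at the -x end. The light runs level along -x, a pencil 1 to 2 mm thick, 57 mm above the bench (45 mm above the plate). Place and direction vary.
- lamp_lens (a point): Centre of the lamp's lens: front of a dark tube 30 mm across, 38 mm from the plate's centre on the +x side, 57 mm above the bench. The lamp reaches back from here to +123 mm; its ring clamp is the highest part, 83 mm above the bench. From lens to seated meter 76 mm are free.
- pocket (a point): Where the seated meter's origin belongs: floor of the cradle pocket (the plate's top, 12 mm above the bench), 77 mm from the plate's centre on the -x side; axes as photometer; the seated meter's x points the same way. The rim follows the meter with 1.5 mm to spare per side (nose gap 2.5 mm): walls 6 mm high, 7 mm thick, a flared lead-in above, rim top 11 mm over the plate.
- beam (a point): Point on the light path midway between the lens and the seated meter's window, 57 mm above the bench; axes as photometer, x along the light.
- meter: Battery light meter, loose: grey block 50 (x) x 36 (y) x 64 mm high, with a nose 14 mm long, 20 wide, 60 high on its +x side that carries the round window; small screen and three keys on top. Origin: centre of the 50 x 36 block's underside, z up, x to the window. 0.1 to 0.2 kg. Starts upright on the bench left or right of the photometer, turned variously.
- meter_window (a point): Centre of the light meter's window: on the nose's front face, 39 mm ahead of the meter's origin, 45 mm above its underside.
- cell_block: Wooden block 130 mm (x) x 46 mm (y) x 16 mm high, fixed to the bench, with a row of three slots along its x at -42, 0 and +42 mm, each 24.5 x 14.5 mm (long side along x), 12 mm deep, floor 4 mm above the bench. Origin at the centre of its underside.
- cell: Stoppered glass cell 22.5 (x) x 12.5 (y) x 45 mm high, round white stopper 9 mm across, 7 mm high on top. Origin: centre of its underside, z up. The broad sides (+y, -y, 12.5 mm apart) are frosted, whitish; the narrow ends (+x, -x) are clear. 25 to 40 g. Starts upright in one of the block's three slots, x along the block's x, its lower 12 mm in the slot, top of glass 49 mm above the bench.
- open_cell_1: Open-topped cell without stopper, otherwise of the same size and make, empty, in another slot of the block; leave it.
- open_cell_2: A second open-topped cell in the remaining slot; leave it.
- screwdriver: Bystander: screwdriver with a blue handle, 170 mm long, lying on the right of the bench.
- cutters: Bystander: side cutters with yellow handles, 130 mm long, lying behind the photometer.
- tape_roll: Bystander: roll of black tape 56 mm across, 18 mm high, behind the photometer.
- breadboard: Bystander: white solderless breadboard 55 x 165 mm with a few components, behind the photometer.
- multimeter: Bystander: yellow multimeter 150 x 76 x 40 mm lying on its back.
- clip_box: Bystander: clear open box 75 x 105 x 34 mm with coloured clips.
Mind the look-alikes: they are no part of the job. What is shaped like the cell but pink or turquoise is not meant.

How it is judged (in metres and radians):
On the way, in this order (a step that is already met when the one before it is completed fails the run):
1. the light meter sits flat and square in its cradle, window to the lamp, and is let go (z of meter in the frame of pocket between -0.002 and 0.0018 m and x of meter in the frame of pocket between -0.003 and 0.003 m and y of meter in the frame of pocket between -0.003 and 0.003 m and angle between meter's own z axis and vertical below 0.035 rad and angle between the x axis of meter and the x axis of photometer, either way round below 0.09 rad and distance between meter_window and beam below 0.05 m and linear speed of meter below 0.02 m/s and contact force between the fingers and meter below 0.1 N), for 0.3 s.
2. the stoppered cell is drawn clear of the wooden block, held on both frosted sides (z of cell in the frame of cell_block above 0.025 m and contact force between the fingers and cell_frosted_1 above 0.5 N and contact force between the fingers and cell_frosted_2 above 0.5 N), for 0.2 s.
At the end, for the whole second after the job is handed in: Meter home in the cradle: 3 mm sideways, 1.8 mm in height, tilt 0.035, yaw 0.09 rad, window to the lamp, released. Cell still in the fingers by both frosted sides, touching nothing else; light meets it within 4 mm of mid-width, 10 mm of mid-height, 20 mm lengthwise; 0.12 rad square and upright (all of step 1 and x of beam in the frame of cell between -0.02 and 0.02 m and y of beam in the frame of cell between -0.004 and 0.004 m and z of beam in the frame of cell between 0.0125 and 0.0325 m and angle between the x axis of cell and the x axis of photometer, either way round below 0.12 rad and angle between cell's own z axis and vertical below 0.12 rad and linear speed of cell below 0.03 m/s and contact force between the fingers and cell_frosted_1 above 0.5 N and contact force between the fingers and cell_frosted_2 above 0.5 N and contact force between cell and photometer below 0.1 N and contact force between cell and meter below 0.1 N); the arm keeps its last pose, push and grip.
It fails at once if the fingers press on the cell's clear faces (contact force between the fingers and cell_clear above 0.3 N).
It fails at once if the cell knocks against the photometer or the meter (contact force between cell and photometer above 1.5 N or contact force between cell and meter above 1.5 N).
It fails at once if the light meter is dropped into the cradle (over 0.35 m/s within 20 mm of its floor) (z of meter in the frame of pocket below 0.02 m and horizontal distance between meter and pocket below 0.02 m and linear speed of meter above 0.35 m/s).
It fails at once if an open cell is taken out or knocked over (moved over 15 mm) (distance of any of open_cell_1, open_cell_2 from where it was at the start of the episode above 0.015 m).
It fails at once if something else on the bench is pushed about (moved over 30 mm) (distance of any of screwdriver, cutters, tape_roll, breadboard, multimeter, clip_box from where it was at the start of the episode above 0.03 m).
It also fails if it takes over 58 s, if anything falls off the work surface, if the arm or the gripper's body presses on something with over 40 N, if the wrist force passes 120 N, or if a joint passes its speed limit or range.

## Working session

There is one attempt and no reset: what is moved stays moved. The work goes in short steps, each a Python script; the robot and the scene stay as the last script left them, time stands still between calls to the robot, and variables do not carry over. Pictures are saved under pics/ and viewed, at most 10 in all, crops included, and the job is handed in when it is done.

```bash
ls; mkdir -p pics
python3 - <<'E'
from station import bot
import cv2,numpy as np
for n in("scene","top"):
    c=bot.capture(n); np.savez(f"pics/{n}0.npz",**c); cv2.imwrite(f"pics/{n}0.png",cv2.cvtColor(c["frame"],cv2.COLOR_RGB2BGR)); print(n,c["fovy"],c["cx"],c["cy"],np.round(c["T"],3).tolist(),(c["range_z"]>0).mean())
print(bot.read_t())
E
```

```text
pics
scene 54.0851484114346 282.57535719088986 210.7215475580434 [[0.825, 0.453, -0.338, 0.909], [0.565, -0.661, 0.495, -0.441], [0.001, -0.599, -0.801, 0.88], [0.0, 0.0, 0.0, 1.0]] 0.9958163265306123
top 45.00225964541832 287.27274908563083 206.9151224342473 [[0.016, -0.998, 0.068, 0.506], [-1.0, -0.017, -0.008, 0.062], [0.009, -0.068, -0.998, 1.312], [0.0, 0.0, 0.0, 1.0]] 0.9958078231292516
0.1
```

View pics/top0.png

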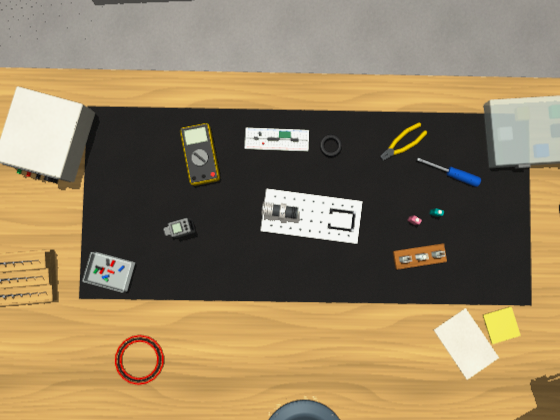

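View pics/scene0.png

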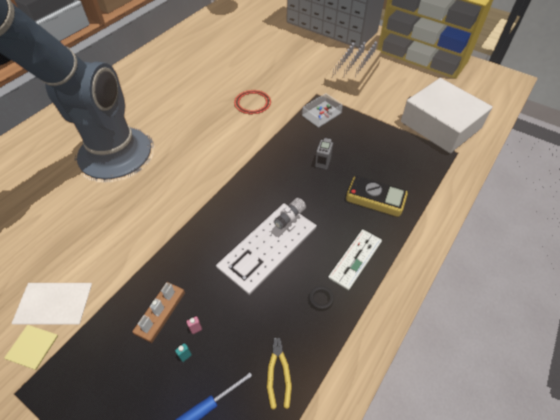

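The top view shows the meter at (180,229) with its nose to the left. The photometer plate is at (312,216), lamp left and cradle right. The block is at (420,256) with cells at about (406,259), (422,257) and (438,255). The look-alikes are the pink cell at (414,220) and the turquoise cell at (437,212). Next come a close crop and first measurements.

```bash
cat > h.py <<'E'
import numpy as np,cv2
def foc(c): return c["frame"].shape[0]/2/np.tan(np.radians(float(c["fovy"]))/2)
def ray(c,uv,fish=False):
    uv=np.atleast_2d(np.float64(uv)); d=np.c_[uv[:,0]-c["cx"],uv[:,1]-c["cy"]]/foc(c)
    if fish:
        r=np.linalg.norm(d,axis=1,keepdims=True)+1e-12; v=np.c_[d/r*np.sin(r),np.cos(r)]
    else: v=np.c_[d,np.ones(len(d))]
    return v@c["T"][:3,:3].T
def plane(c,uv,z,fish=False):
    v=ray(c,uv,fish); o=c["T"][:3,3]; return (o+v*((z-o[2])/v[:,2:]))[:,:2]
def pix(c,P,fish=False):
    p=(np.atleast_2d(P)-c["T"][:3,3])@c["T"][:3,:3]
    if fish:
        r=np.linalg.norm(p[:,:2],axis=1,keepdims=True); q=p[:,:2]/r*np.arctan2(r,p[:,2:])
    else: q=p[:,:2]/p[:,2:]
    return q*foc(c)+[c["cx"],c["cy"]]
def big(m): return max(cv2.findContours(m.astype(np.uint8),cv2.RETR_EXTERNAL,cv2.CHAIN_APPROX_NONE)[0],key=cv2.contourArea)[:,0]
def rect(P):
    (x,y),(w,h),a=cv2.minAreaRect((np.float32(P)*1000)); 
    if w<h: w,h,a=h,w,a+90
    return np.array([x,y])/1000,w,h,(a+90)%180-90   # long axis angle, mm
def win(m,x0,x1,y0,y1):
    o=np.zeros_like(m); o[y0:y1,x0:x1]=m[y0:y1,x0:x1]; return o
E
python3 - <<'E'
from h import *
c=dict(np.load("pics/top0.npz")); f=c["frame"]; h=cv2.cvtColor(f,cv2.COLOR_RGB2HSV).astype(int)
k=np.ones((15,15),np.uint8)
m=win((h[...,2]>150),250,375,180,250); m=cv2.morphologyEx(m.astype(np.uint8),cv2.MORPH_CLOSE,k)
print("plate",rect(plane(c,big(m),.012)))
m=win((h[...,1]>90)&(h[...,2]>80),385,455,238,275); m=cv2.morphologyEx(m.astype(np.uint8),cv2.MORPH_CLOSE,k)
print("block",rect(plane(c,big(m),.016)))
m=win(h[...,2]>70,155,205,210,248); P=plane(c,big(m),.064); print("meter",rect(P),P.mean(0))
b=f[...,::-1]
def crop(x0,y0,w,hh,s): return cv2.resize(b[y0:y0+hh,x0:x0+w],None,fx=s,fy=s,interpolation=cv2.INTER_CUBIC)
a=np.hstack([crop(385,195,75,80,5),crop(150,200,75,80,5)])
cv2.imwrite("pics/crop1.png",a)
E
```

```text
plate (array([ 0.57321924, -0.00920999]), 252.0990753173828, 111.05474090576172, 83.44358825683594)
block (array([ 0.4744191 , -0.28799417]), 133.29734802246094, 48.46100616455078, -80.57354164123535)
meter (array([0.5350401 , 0.32478021]), 64.32891845703125, 36.90572738647461, -73.01191520690918) [0.53613782 0.32197002]
```

View pics/crop1.png

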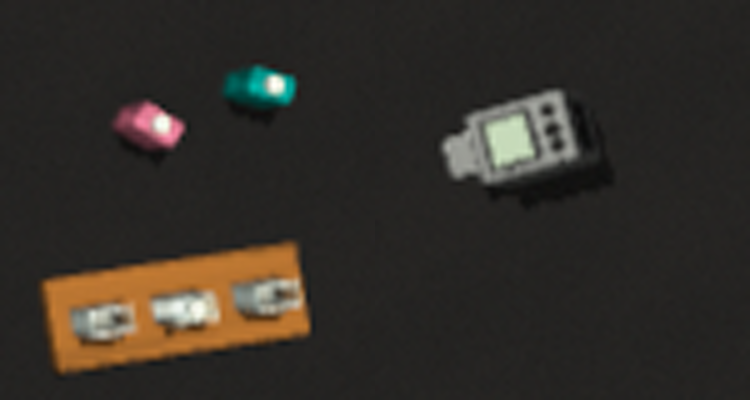

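The middle cell, crop (190,310), has the white stopper, so it's the target. Its neighbours have open tops, and the pink and turquoise ones aren't meant. The meter's nose points left. I'll now fly over block, cradle and meter with the wrist camera.

Run:
```python
from station import bot
from h import *
print(bot.read_orientation())
tg={"block":((.474,-.288,.20),-80.6),"cradle":((.566,-.08,.22),-96.6),"meter":((.537,.318,.20),-73)}
for n,(p,y) in tg.items():
    for yy in(y,y+180):
        q=bot.ik(p,[180,0,yy]); print(n,yy,None if q is None else np.round(q,0))
for n,(p,y) in tg.items():
    q={yy:bot.ik(p,[180,0,yy]) for yy in(y,y+180)}; cur=np.array(bot.read_joint_pos())
    yy=min([k for k in q if q[k] is not None],key=lambda k:abs(np.array(q[k])-cur).max())
    bot.move_ptp(p,[180,0,yy]); bot.sleep(.2)
    c=bot.capture("wrist"); np.savez(f"pics/w_{n}.npz",**c); print(n,yy,bot.read_t(),np.round(c["T"][:3],3).tolist(),c["fovy"],c["cx"],c["cy"])
    cv2.imwrite(f"pics/w_{n}.png",c["frame"][...,::-1])
ims=[cv2.resize(cv2.imread(f"pics/w_{n}.png"),(400,300)) for n in tg]
cv2.imwrite("pics/w3.png",np.vstack([np.hstack(ims[:2]),np.hstack([ims[2],ims[2]*0])]))
```

```text
[-1.79899848e+02  3.89129774e-03  1.84990545e+01]
block -80.6 [  23.   17.    5.  106.   -2.   57. -142.]
block 99.4 [ 50.  19. -29. 105.  11.  59.  26.]
cradle -96.6 [ 51.  32. -67. 100.  32.  70. 149.]
cradle 83.4 [ 32.  21. -36. 101.  14.  62. -16.]
meter -73 [  9.  40. -67.  94.  38.  73. 131.]
meter 107 [  4.  34. -56.  94.  30.  68. -43.]
block 99.4 1.9583 [[0.987, 0.155, 0.046, 0.462], [0.161, -0.947, -0.279, -0.212], [0.0, 0.283, -0.959, 0.362]] 65.70646984690485 279.91238949263425 212.77267880157143
cradle 83.4 3.1167 [[0.993, -0.113, -0.034, 0.575], [-0.118, -0.952, -0.281, -0.005], [-0.001, 0.283, -0.959, 0.381]] 65.70646984690485 279.91238949263425 212.77267880157143
meter 107 4.85 [[0.957, 0.278, 0.083, 0.516], [0.29, -0.918, -0.271, 0.391], [0.001, 0.283, -0.959, 0.362]] 65.70646984690485 279.91238949263425 212.77267880157143
```

View pics/w3.png

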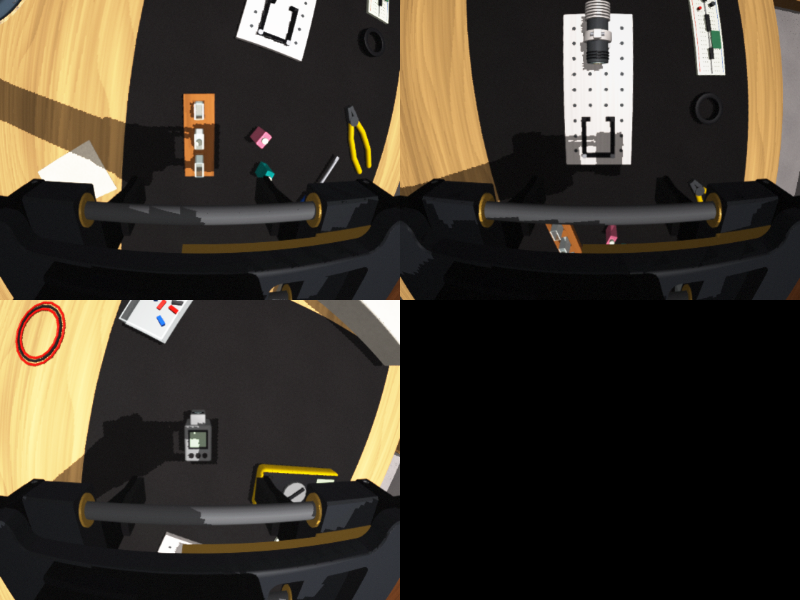

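Wrist views (at 400x300 each) show the block at (198,135) with the stoppered cell in the middle, the cradle U at (600,138) opening towards the lamp, and the meter at (198,437) with its nose up. Next I measure all of them in these views.

```bash
cat >> h.py <<'E'
from scipy.optimize import least_squares
def fit(P,est,edges,tol=.006):
    """est x,y,deg; edges: (axis,value,lo,hi) in the local frame"""
    p=np.array([est[0],est[1],np.radians(est[2])])
    loc=lambda p:(P-p[:2])@np.array([[np.cos(p[2]),-np.sin(p[2])],[np.sin(p[2]),np.cos(p[2])]])
    for t in (tol,tol/2,tol/3):
        L=loc(p); sel=[(abs(L[:,a]-v)<t)&(L[:,1-a]>lo)&(L[:,1-a]<hi) for a,v,lo,hi in edges]
        r=lambda p:np.concatenate([loc(p)[s][:,e[0]]-e[1] for s,e in zip(sel,edges)])
        p=least_squares(r,p,loss="soft_l1",f_scale=.001,x_scale=[.001,.001,.01]).x
    L=loc(p); return [*np.round(p[:2],4),round(np.degrees(p[2]),2)],[(int(s.sum()),round(1000*(L[s][:,e[0]].mean()-e[1]),2)) for s,e in zip(sel,edges)]
E
python3 - <<'E'
from h import *
k=np.ones((9,9),np.uint8)
L=lambda n:dict(np.load(f"pics/w_{n}.npz"))
hs=lambda c:cv2.cvtColor(c["frame"],cv2.COLOR_RGB2HSV).astype(int)
cl=lambda m,k=k:cv2.morphologyEx(m.astype(np.uint8),cv2.MORPH_CLOSE,k)
c=L("cradle");h=hs(c)
m=(h[...,2]>85)&(h[...,1]<90); m=cl(win(m,215,340,10,240),np.ones((21,21),np.uint8)); P=plane(c,big(m),.012,True)
print("plate",fit(P,(.573,-.009,83.4),[(1,.055,-.115,.03),(1,-.055,-.115,.03),(0,-.125,-.05,.05)]))
u=lambda a:np.array([np.cos(np.radians(a)),np.sin(np.radians(a))])
m=win(h[...,2]<60,245,310,150,226); P=plane(c,big(m),.023,True); g=np.array([.573,-.009])-.077*u(83.4)
print("cradle",fit(P,(*g,83.4),[(1,.0265,-.025,.02),(1,-.0265,-.025,.02),(0,-.0335,-.02,.02)]),rect(P),"from plate",g)
c=L("block");h=hs(c); m=cl(win((h[...,1]>90)&(h[...,2]>50),245,310,120,255)); P=plane(c,big(m),.016,True)
print("block",fit(P,(.4744,-.288,99.4),[(1,.023,-.06,.06),(1,-.023,-.06,.06),(0,-.065,-.02,.02),(0,.065,-.02,.02)]),rect(P))
m=win((h[...,2]>200)&(h[...,1]<40),262,300,165,225);n,_,s,ce=cv2.connectedComponentsWithStats(m.astype(np.uint8));print([(s[i].tolist(),ce[i].round(1),plane(c,ce[i],.056,True).round(4)) for i in range(1,n)if s[i][4]>15])
c=L("meter");h=hs(c); m=cl(win(h[...,2]>65,250,305,145,235)); P=plane(c,big(m),.064,True)
print("meter",fit(P,(.537,.318,107),[(1,.018,-.022,.022),(1,-.018,-.022,.022),(0,-.025,-.015,.015)]),rect(P))
def crop(n,x0,y0,w,hh,s): return cv2.resize(cv2.imread(f"pics/w_{n}.png")[y0:y0+hh,x0:x0+w],None,fx=s,fy=s,interpolation=cv2.INTER_CUBIC)
cv2.imwrite("pics/crop2.png",np.hstack([crop("block",240,120,80,140,3),crop("cradle",240,110,80,140,3),crop("meter",240,130,80,140,3)]))
E
```

```text
plate ([np.float64(0.5716), np.float64(-0.0093), np.float64(83.5)], [(123, np.float64(-0.35)), (124, np.float64(0.3)), (83, np.float64(-0.06))])
cradle ([np.float64(0.5637), np.float64(-0.0844), np.float64(80.37)], [(39, np.float64(-0.78)), (23, np.float64(1.42)), (34, np.float64(0.02))]) (array([ 0.56281842, -0.08582828]), 65.17606353759766, 51.4130744934082, 83.18318176269531) from plate [ 0.56414984 -0.0854897 ]
block ([np.float64(0.4723), np.float64(-0.2878), np.float64(99.28)], [(106, np.float64(0.43)), (107, np.float64(-0.47)), (35, np.float64(-0.58)), (38, np.float64(0.24))]) (array([ 0.47261115, -0.28843079]), 132.07577514648438, 48.51347351074219, -80.53995418548584)
[([272, 181, 14, 28, 269], array([278. , 194.6]), array([[ 0.4714, -0.2835]]))]
meter ([np.float64(0.5346), np.float64(0.3188), np.float64(107.27)], [(45, np.float64(-1.16)), (45, np.float64(1.14)), (31, np.float64(0.0))]) (array([0.53185852, 0.32708377]), 68.52522277832031, 35.0391845703125, -72.50032234191895)
```

View pics/crop2.png

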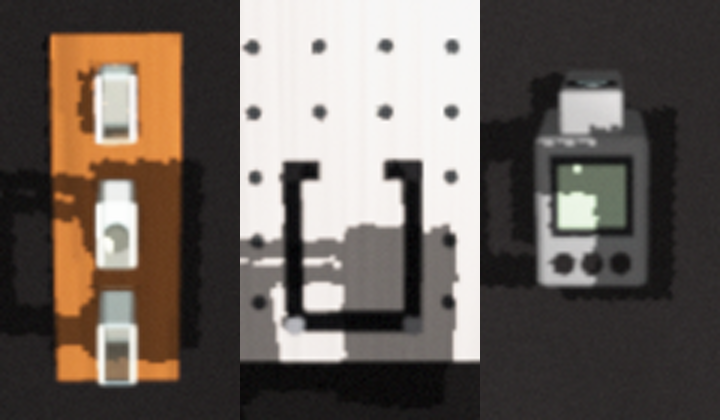

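The stoppered cell and the cradle U are confirmed. Now I grasp the meter, look at it in the hand and carry it over the cradle.

Run:
```python
from station import bot
from h import *
bot.move_gripper(.06,25)
bot.move_l([.536,.3185,.20],[180,0,107.2],.3)
hit=bot.move_l([.536,.3185,.028],None,.12,until_force=8); print(hit)
bot.move_gripper(.02,25); print(bot.read_width(),bot.read_gripper_force())
bot.move_l([.536,.3185,.20],None,.15)
g=[.5633,-.085]
bot.move_ptp([*g,.16],[180,0,83.4]); print(bot.read_t())
bot.move_l([*g,.075],None,.15); bot.sleep(.3)
print(bot.read_eef_pos(),bot.read_orientation(),bot.read_width(),bot.read_t())
c=bot.capture("wrist"); np.savez("pics/w_held.npz",**c,tcp=bot.read_eef_pos(),rpy=bot.read_orientation())
cv2.imwrite("pics/w_held.png",c["frame"][...,::-1])
cv2.imwrite("pics/w_heldc.png",cv2.resize(c["frame"][60:340,140:420,::-1],None,fx=2.1,fy=2.1,interpolation=cv2.INTER_CUBIC))
```

```text
False
0.035929756211571864 24.99989288393408
10.8167
[ 0.56375315 -0.08509206  0.07576182] [1.79918821e+02 1.08791980e-02 8.33924371e+01] 0.03586800348713312 11.8333
```

View pics/w_heldc.png

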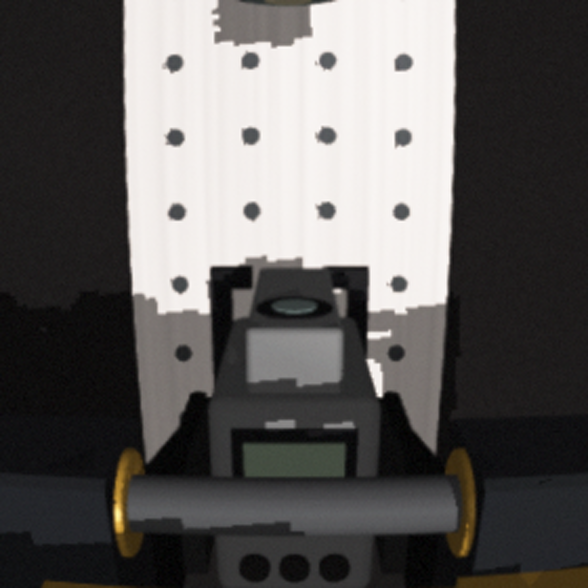

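The held meter (nose centre about crop (295,330)) is almost centred over the U, whose front hooks lie at crop y=267. The plate edges lie at x=129 and 453. Next I compute the offset in this one view.

Run:
```python
from h import *
c=dict(np.load("pics/w_held.npz")); h=cv2.cvtColor(c["frame"],cv2.COLOR_RGB2HSV).astype(int); V=h[...,2]
o=np.array([140,60])
m=cv2.morphologyEx(win((V>85)&(h[...,1]<90),180,380,40,240).astype(np.uint8),cv2.MORPH_CLOSE,np.ones((9,9),np.uint8))
P=plane(c,big(m),.012,True)
print("plate",fit(P,(.5716,-.0093,83.5),[(1,.055,-.08,.02),(1,-.055,-.08,.02)]))
a=np.radians(83.5);R=np.array([[np.cos(a),-np.sin(a)],[np.sin(a),np.cos(a)]])
pl=np.array([.5716,-.0093]); l=lambda crop,z:((plane(c,np.array(crop)/2.1+o,z,True)-pl)@R*1000).round(1).tolist()
# sub-pixel profiles
for x in(230,355): 
    col=cv2.blur(c["frame"],(3,1))[150:200,int(140+x/2.1)].mean(1); i=np.argmin(np.diff(col)); print("hook row",150+i+.5,(150+i+.5-60)*2.1)
zt=c["tcp"][2]-.028
for n,crop,z in[("hook L",(211,268),.023),("hook R",(369,268),.023),("outer L",(211,300),.023),("outer R",(369,300),.023),("nose front L",(247,329),zt+.06),("nose front R",(343,329),zt+.06),("block front L",(215,400),zt+.064),("block front R",(376,400),zt+.064)]: print(n,l(crop,z))
print("tcp",((c["tcp"][:2]-pl)@R*1000).round(1),c["rpy"])
```

```text
plate ([np.float64(0.4998), np.float64(-0.632), np.float64(83.43)], [(0, np.float64(nan)), (0, np.float64(nan))])
hook row 186.5 265.65000000000003
hook row 186.5 265.65000000000003
hook L [[-43.7, 25.2]]
hook R [[-43.8, -25.8]]
outer L [[-54.4, 25.5]]
outer R [[-54.5, -26.0]]
nose front L [[-38.3, 7.9]]
nose front R [[-38.3, -11.2]]
block front L [[-52.0, 14.4]]
block front R [[-52.1, -17.9]]
tcp [-76.2  -0.7] [1.79936632e+02 9.32005224e-03 8.33865993e+01]h.py:33: RuntimeWarning: Mean of empty slice.
  L=loc(p); return [*np.round(p[:2],4),round(np.degrees(p[2]),2)],[(int(s.sum()),round(1000*(L[s][:,e[0]].mean()-e[1]),2)) for s,e in zip(sel,edges)]
  ret = ret.dtype.type(ret / rcount)
```

Run:
```python
from station import bot
from h import *
a=np.radians(83.5); y=np.array([-np.sin(a),np.cos(a)])
g=np.array([.5633,-.085])+.0016*y; print(g)
bot.move_l([*g,.0545],[180,0,83.5],.1); bot.sleep(.3)
print(bot.read_eef_pos(),bot.read_t(),bot.read_wrist_force())
c=bot.capture("wrist"); np.savez("pics/w_held2.npz",**c,tcp=bot.read_eef_pos())
cv2.imwrite("pics/w_held2c.png",cv2.resize(c["frame"][150:310,200:360,::-1],None,fx=3.7,fy=3.7,interpolation=cv2.INTER_CUBIC))
```

```text
[ 0.56171029 -0.08481887]
[ 0.56204138 -0.08480862  0.0548984 ] 12.5417 [-0.11084448 -0.25215224 -1.20287566]
```

View pics/w_held2c.png

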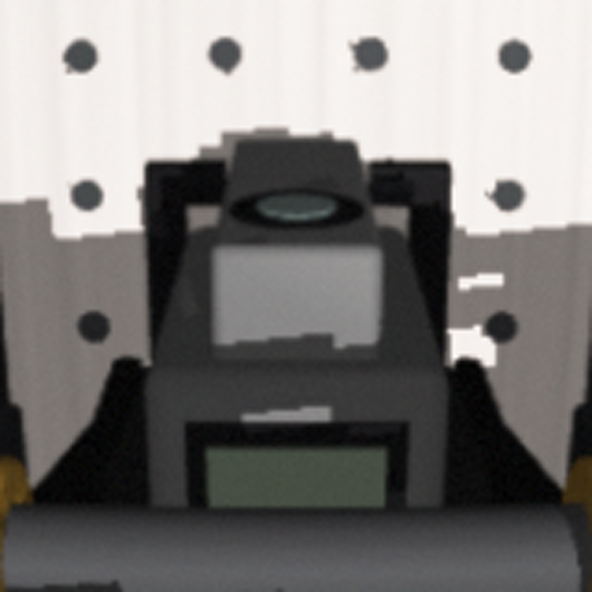

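Run:
```python
from h import *
a=np.radians(83.5);R=np.array([[np.cos(a),-np.sin(a)],[np.sin(a),np.cos(a)]]);pl=np.array([.5716,-.0093])
def l(c,p,z): return ((plane(c,p,z,True)-pl)@R*1000).round(1)[0]
c=dict(np.load("pics/w_held2.npz")); zt=c["tcp"][2]-.028
q=lambda x,y:np.array([200+x/3.7,150+y/3.7])
print("nose bottom",l(c,q(296,143),zt)-[39,0],"nose top",l(c,q(297,245),zt+.06)-[39,0],"block front",l(c,q(297.5,366),zt+.064)-[25,0])
print("hook foot",l(c,q(298,162),.012)-[33.5,0],"as top",l(c,q(298,162),.023)-[33.5,0],"outer",l(c,q(146,250),.023),l(c,q(450,250),.023))
print("hook back edge L",l(c,q(200,204),.023),"holes",[l(c,q(*p),.012).tolist() for p in((80,56),(225,54),(370,54),(515,56),(87,195),(507,195))])
c=dict(np.load("pics/w_held.npz")); print("held1 foot",l(c,[230/2.1+140,186.5],.012)-[33.5,0])
c=dict(np.load("pics/w_cradle.npz")); V=c["frame"].mean(2)
for x in(258,293): print("far view",x,[(r,l(c,[x,r],.012)[0],l(c,[x,r],.023)[0]) for r in range(155,165) if (V[r,x]<110)!=(V[r-1,x]<110)])
for x in(270,278): print("rear wall",x,[(r,l(c,[x,r],.012)[0],l(c,[x,r],.023)[0]) for r in range(195,240) if (V[r,x]<60)!=(V[r-1,x]<60)])
```

```text
nose bottom [-78.1   0.3] nose top [-77.    0.2] block front [-76.1   0.2]
hook foot [-79.2  -0.1] as top [-76.7  -0.1] outer [-58.4  25.7] [-58.4 -25.8]
hook back edge L [-50.4  16.3] holes [[-26.7, 37.6], [-26.7, 12.4], [-26.7, -12.4], [-26.7, -37.6], [-51.6, 37.4], [-51.6, -37.2]]
held1 foot [-78.8  20. ]
far view 258 [(164, np.float64(-45.8), np.float64(-44.3))]
far view 293 [(164, np.float64(-46.1), np.float64(-44.6))]
rear wall 270 [(214, np.float64(-105.6), np.float64(-102.3)), (220, np.float64(-113.1), np.float64(-109.6)), (231, np.float64(-127.0), np.float64(-123.1))]
rear wall 278 [(214, np.float64(-105.7), np.float64(-102.4)), (221, np.float64(-114.4), np.float64(-110.8)), (230, np.float64(-125.8), np.float64(-121.9))]
```

Offset is about 0.5 mm in x and 0.3 mm in y. I'll correct it and lower gently.

Run:
```python
from station import bot
from h import *
a=np.radians(83.5); x=np.array([np.cos(a),np.sin(a)]); y=np.array([-np.sin(a),np.cos(a)])
g=np.array([.56171,-.08482])-.0005*x-.0003*y
bot.move_l([*g,.0545],None,.05); f0=np.array(bot.read_wrist_force())
for z in(.046,.0435,.0415,.0395,.038):
    hit=bot.move_l([*g,z],None,.03,until_force=6)
    print(z,hit,bot.read_eef_pos().round(4) if hasattr(bot.read_eef_pos(),'round') else bot.read_eef_pos(),(np.array(bot.read_wrist_force())-f0).round(1),np.array(bot.read_moment()).round(2))
    if hit: break
print(bot.read_t())
```

```text
0.046 False [ 0.5617 -0.0853  0.0456] [ 1.  -0.7  0.8] [ 0.   -0.09  0.05]
0.0435 False [ 0.5618 -0.0853  0.0434] [ 1.3 -0.4  0.6] [-0.04 -0.1  -0.01]
0.0415 False [ 0.5619 -0.0854  0.0414] [ 0.6  0.1 -0.1] [-0.08 -0.12  0.03]
0.0395 False [ 0.5624 -0.0854  0.04  ] [1.1 0.2 5.5] [-0.03  0.08  0.01]
0.038 False [ 0.5624 -0.0854  0.04  ] [-4.1 -0.7 16.7] [ 0.01  0.98 -0.  ]
14.275
```

Contact came at TCP 0.040, which is exactly the pocket floor height. I relax the push, release, retract and look.

Run:
```python
from station import bot
from h import *
p=bot.read_eef_pos(); g=[.5619,-.0854]
bot.move_l([*g,.0397],None,.03); bot.move_gripper(.06,25); print(bot.read_width(),bot.read_eef_pos())
bot.move_l([*g,.20],None,.15); bot.sleep(.3)
c=bot.capture("wrist"); np.savez("pics/w_seat.npz",**c); print(bot.read_t())
A=cv2.resize(c["frame"][90:250,200:360,::-1],None,fx=3.6,fy=3.6,interpolation=cv2.INTER_CUBIC)
cv2.imwrite("pics/seat.png",A)
```

```text
0.05984543349752955 [ 0.56190937 -0.08538611  0.03967883]
16.825
```

View pics/seat.png

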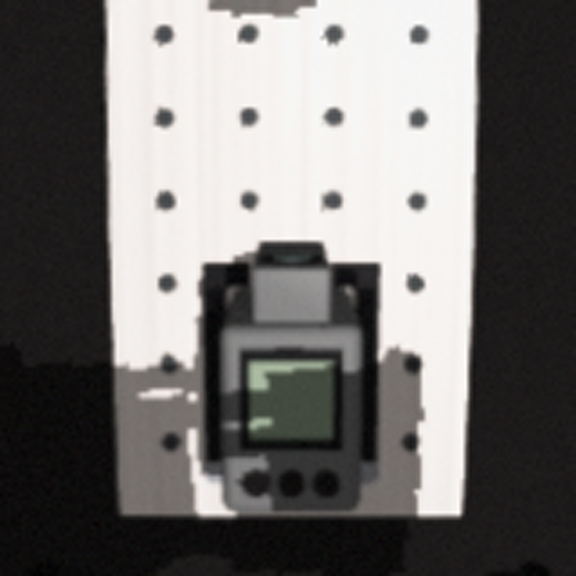

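The meter sits squarely inside the U (crop centre (290,400)) with its nose between the hooks, facing the lamp. Now I grip the cell.

Run:
```python
from station import bot
from h import *
c=dict(np.load("pics/w_seat.npz")); 
def z(px,py):
    u,v=200+px/3.6,90+py/3.6; d=np.median(c["range_z"][int(v)-1:int(v)+2,int(u)-1:int(u)+2]); r=ray(c,(u,v),True)[0]; zc=(c["T"][:3,:3].T@r)[2]
    return (c["T"][:3,3]+r*d/zc)[2].round(4)
print("meter top",z(230,350),z(350,340),z(230,495),z(350,495),"plate",z(200-60,250),z(440,250),z(440,480))
c=dict(np.load("pics/w_block.npz")); print("glass top",plane(c,[[240+117/3,120+234/3]],.049,True))
g=[.4716,-.2878]
bot.move_gripper(.045,12)
bot.move_ptp([*g,.20],[180,0,99.3]); bot.move_l([*g,.085],None,.2); bot.sleep(.2)
c=bot.capture("wrist"); np.savez("pics/w_cell.npz",**c); print(bot.read_eef_pos(),bot.read_t())
cv2.imwrite("pics/cell.png",cv2.resize(c["frame"][150:310,200:360,::-1],None,fx=3.6,fy=3.6,interpolation=cv2.INTER_CUBIC))
```

```text
meter top 0.0753 0.0753 0.0752 0.0748 plate 0.0119 0.0117 0.0113
glass top [[ 0.47319701 -0.28831461]]
[ 0.47231482 -0.2881626   0.08619205] 19.3
```

View pics/cell.png

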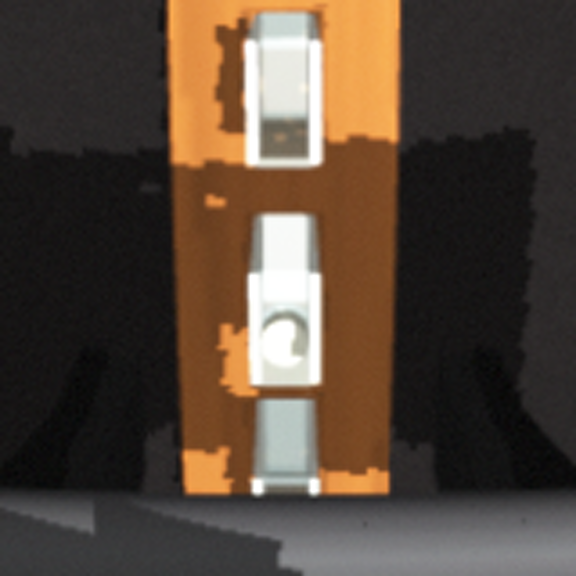

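The stoppered cell sits at crop (285,328), square to the fingers with a small offset. I grip and draw it out, then check.

Run:
```python
from station import bot
from h import *
c=dict(np.load("pics/w_cell.npz")); e=plane(c,[[200+285/3.6,150+328/3.6]],.049,True)[0]; print(e)
g=[.4710,(e[1]-.2878)/2]; print(g)
if abs(g[1]+.2878)<.003:
    bot.move_l([*g,.085],None,.05); hit=bot.move_l([*g,.0215],None,.08,until_force=6); print(hit,bot.read_eef_pos())
    if not hit:
        bot.move_gripper(.005,12); print(bot.read_width(),bot.read_gripper_force(),np.array(bot.read_wrist_force()).round(1))
        bot.move_l([*g,.06],None,.05); bot.move_l([*g,.17],None,.15); bot.sleep(.2)
        print(bot.read_width(),bot.read_gripper_force(),bot.read_t(),bot.read_eef_pos())
```

```text
[ 0.47283837 -0.28852157]
[0.471, np.float64(-0.2881607844313753)]
False [ 0.47143416 -0.28824059  0.02182603]
0.01276022380409722 11.999984913272783 [ 0.2 -0.2  0.3]
0.012067293207140893 11.999894133768976 23.15 [ 0.47045712 -0.28789572  0.16896826]
```

Run:
```python
from station import bot
from h import *
g=[.5708,-.0089]
bot.move_ptp([*g,.17],[180,0,83.5]); bot.sleep(.3); print(bot.read_eef_pos())
print(bot.move_l([*g,.052],None,.07,until_force=5)); bot.sleep(.5)
print(bot.read_eef_pos(),bot.read_orientation(),bot.read_width(),bot.read_gripper_force(),bot.read_t())
A=[]
for n in("wrist","scene"):
    c=bot.capture(n); np.savez(f"pics/fin_{n}.npz",**c); f=c["frame"][...,::-1]
    if n=="wrist": A.append(cv2.resize(f[150:310,200:360],(400,400),interpolation=cv2.INTER_CUBIC))
    else: A.append(cv2.resize(f[190:290,215:315],(400,400),interpolation=cv2.INTER_CUBIC))
cv2.imwrite("pics/fin.png",np.hstack(A))
```

```text
[ 0.57076876 -0.01002319  0.16997344]
False
[ 0.57080997 -0.00889372  0.05201701] [ 1.79998186e+02 -6.08669864e-04  8.35014393e+01] 0.012462359792336905 11.999974648933858 26.925
```

View pics/fin.png

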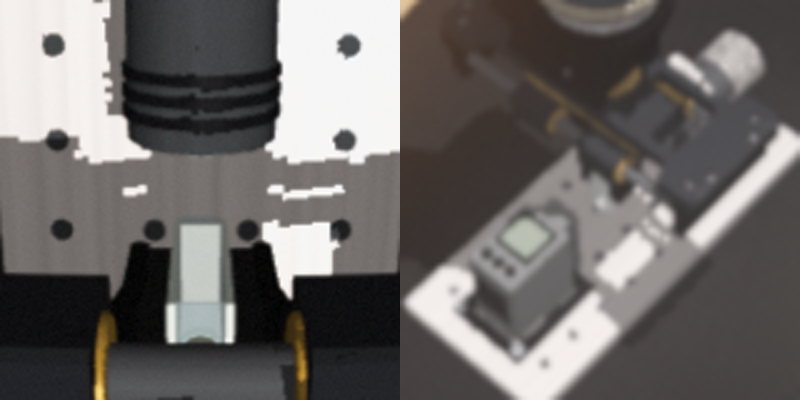

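The cell is upright and in line with the lamp tube (both near crop x=200), and the meter is still seated. Handing in.

```bash
python3 -c "
from station import bot
print(bot.hand_in())"
```

```text
the job is handed in; nothing more can be done
None
```

The job is handed in at about 27 s robot time, verdict not shown: the meter is seated in its cradle and released, and the stoppered cell is held upright by its frosted sides midway in the light path.

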